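Close and bolt the quarantine box for rejected can ends

ROBOT

A 6-joint arm with a two-finger parallel gripper is mounted at the origin on a cart in front of the work surface, level with it; the furniture and walls round the work are solid. World frame = base frame: x ahead of the robot, y to its left, z up, the work surface at z = 0. Lengths are in m, angles in rad, forces in N, time in s.
With the tool pointing down it reaches from about 0.35 to 0.85 m from the base axis. Payload 8.1 kg.
Tool frame: the origin (TCP) lies at the very end of the fingers, on their centre line; the grasp point (between the pads) lies 19 mm behind it; z points along the fingers, y is the line along which they close (so a half turn about z gives the same grasp; the last joint's range is limited). The gripper opens to 93 mm and grips with 3 to 60 N. Pads are 15 mm wide; open, the fingers measure 128 mm over their backs; the gripper's body (75 mm by 188 mm) begins 65 mm behind the grasp point.
Start: joints at [1.02, 0.13, 1.488, -0, 1.523, -0.085], TCP at [0.269, 0.536, 0.219] pointing down, gripper open.
Joint ranges: [-2.96, 2.96], [-0.89, 2.26], [0.02, 2.5], [-1.34, 4.48], [0, 2.73], [-2.66, 2.66]. Speed limits (rad/s): [2.39, 2.39, 2.79, 3.14, 3.14, 3.14].

INTERFACE

Orientations are given as a rotation vector (axis times angle).
In Python, from plant import monitor, eyes, ticket gives the robot as it stands.
- The arm moves only by the tool arm_command, never from a script. Its argument "deltas" is a list that holds one entry, the list of rows, each a list of 6 numbers: the shift along the world's x, y, z in cm, then the turn, a rotation vector about the world's x, y, z in degrees. In form: [[[tx, ty, tz, rx, ry, rz], ...]]. A call has 1 to 12 rows; each row shifts and turns the commanded pose from where the row before left it; what a row does not reach is not made up. A row lasts 1/12 s, in which the tool goes at most 41.7 mm and 7.16 degrees, less where a joint would pass 70% of its speed; a pose out of reach is approached as far as the arm can. A call is refused whole if a number of a shift passes 4.17 or a number of a turn 7.16, either way. A call with a gripper value outside its range is refused whole. "gripper" is the opening, from -1 (shut) to 1 (fully open), set as the call begins (left out, the last holds). The fingers move at their own pace and stop on an object; "squeeze" is the grip in N (left out, the last holds). Time passes only in rows, so rows that do not move let the fingers close. It gives the time, the measured TCP pose, the force, the opening and the grip force at its end, in the units of the state.
- monitor.read_state(): the state, without advancing time (a new reading comes with each control period).
- eyes.read_camera(name): name is "side" or "top"; returns the picture (400x640x3 uint8, blue, green, red); there is no depth.
- eyes.camera_model(name): a dict with "fx", "fy", "cx", "cy" (pixels), "rvec" (rotation vector, rad) and "tvec" (3), from world to camera coordinates, as OpenCV has them. Camera axes: x right, y down, z forward; pixel columns grow to the right and rows downward; lengths in m; the calibration is good to about 2 mm. A picture is of the moment at which its call begins. camera_model takes no time and is no camera call.
- ticket.close_job(): hands the job in; it is judged then, once.
The state is a dict: "t": time; "q": joint angles; "dq": joint speeds; "joint_torque": joint torques, N m; "tool_pos": TCP position; "orientation": TCP orientation; "force": force on the tool from outside, world axes, zero at the start; "wrist_torque": the same for the moment, N m; "opening": finger opening in m; "gripper_force": force on a finger pad.
Only numpy, scipy, OpenCV 4.12 (cv2) and the standard library are available. Lean on these libraries where they do the work, as an engineer would, in place of code of your own. Each camera call takes 0.05 s, during which the arm holds its last target. There are 200 camera calls.

TASK

Rejected can ends are locked away in the metal quarantine box on the table: press its sprung lid down and, holding it down, slide the barrel bolt across until its collar is fully home against the keeper, so that the lid stays shut when you let go. Go gently: feel the lid come down on its rubber buffers and the bolt come home without forcing either of them, and leave the can, the cup, the marker and the loose can end where they are.

Things in the scene. Friction and masses are not known exactly. Their poses are not given: they have to be found in the camera images.
- box: Open steel box, 200 (x) x 260 (y) x 80 mm, fixed; origin in the centre of its underside, z up, front to -x. Its +y end carries a ledge with the keeper. Its lid, an aluminium plate 5 mm thick and as large as the box, is hinged at the far (+x) rim: hinge axis parallel to y through box point (100, 0, 83) mm.
- lid (a joint): Lid angle, rad: 0 = flat on its rubber buffers, grows as the front edge rises. A spring holds it ajar at 0.31 to 0.38 and opens it again when let go. Pressing it down at the knob takes 2 N at first and 15 N at the end, where the buffers stop it. Keep 18 to 30 N on the knob while bolting; over 30 N on the buffers is too much.
- bolt: Barrel bolt on the lid: steel rod, 10 mm thick, along y near the lid's front edge, with a black ball knob. Origin = centre of the ball (22 mm across, stem 8 mm); below it: saddle tops 30, rod axis 38, lid top 50 mm. Lid shut: ball at box x -65, z 138 mm. Axes as the box's, tilting with the lid; pinched along y, the ball can roll between the pads. Slides only along y, 2 N of friction, no spring.
- strike: The keeper: fixed steel loop on a slotted foot on the ledge, at box x -65, y 140 to 148 mm. Origin under the loop's centre, 75 mm above the box's underside. Loop 26 (x) x 8 (y) mm, top at 39 mm; opening 16 (x) x 15 (z) mm for the 10 mm rod, centred 25 mm above the origin, where the rod lies with the lid down. The collar stops firmly against it. Over 32 N from the bolt is too much.
- keeper_mouth (a point): Centre of the keeper's opening in the face that looks towards the collar (-y); axes as the box's. The middle of the collar is 4 mm from it when the bolt is home.
- buffer: Two rubber discs, 12 mm in diameter, on the box's front rim, on which the lid comes to lie; origin at the middle of the front rim, 80 mm above the box's underside.
- can_30: Loose orange drink can standing on the table, 57 mm in diameter, 156 mm high; origin in the centre of its underside. To be left alone.
- sample_cup: Loose white cup, 69 mm in diameter, 84 mm high; origin in the centre of its underside. To be left alone.
- marker_silver: Loose silver marker, 138 mm long, 18 mm high; origin in the centre of its underside. To be left alone.
- lid_a: Loose flat black can end, 59 mm in diameter, 7 mm high; origin in the centre of its underside. To be left alone.
- bolt_tip (a point): Bevelled tip of the rod, 154 mm along +y from the ball's centre, 38 mm below it; at first 4 to 20 mm short of the keeper. Behind it on the rod is a set collar (22 mm across, 8 mm long), clamped anew each time with its front face 12 to 42 mm behind the tip; no reading tells where. The bolt is home when the collar meets the keeper: 16 to 62 mm of travel towards +y, to be felt.

How it is judged:
By the outcome, as a careful person would: the job done as asked, in the order asked, and still so for the second after the job is handed in, with the robot touching nothing.
It also fails if it takes over 40 s, if anything falls off the work surface, if the arm or the gripper's body presses on something with over 40 N, if the wrist force passes 120 N, or if a joint passes its speed limit or range.

## Working session

There is one attempt and no reset: what is moved stays moved. The work goes in short steps, Python scripts to look and compute and a tool call to move; the robot and the scene stay as the last step left them, time stands still between calls to the robot, and variables do not carry over. Pictures are saved under pics/ and viewed, at most 10 in all, crops included, and the job is handed in when it is done.

Besides the shell and the picture viewer there is one more tool, called after "Call:" by a JSON object that holds its "fn" and its "kwargs". arm_command: Moves the arm, as the interface text tells. Its arguments: {"type":"object","properties":{"deltas":{"type":"array"},"gripper":{"type":"number"},"squeeze":{"type":"number"}},"required":["deltas"]}

```bash
mkdir -p pics; cat > h.py <<'E'
import numpy as np, cv2
from plant import monitor, eyes, ticket
def P(n):
    m=eyes.camera_model(n); K=np.array([[m['fx'],0,m['cx']],[0,m['fy'],m['cy']],[0,0,1.]])
    R=cv2.Rodrigues(np.array(m['rvec'],float))[0]; t=np.array(m['tvec'],float).reshape(3,1)
    return K@np.hstack([R,t])
def tri(a,b):
    X=cv2.triangulatePoints(P('side'),P('top'),np.array(a,float).reshape(2,1),np.array(b,float).reshape(2,1))[:,0]
    return X[:3]/X[3]
def proj(n,X):
    x=P(n)@np.append(X,1); return x[:2]/x[2]
E
python3 - <<'E'
from h import *
for n in('side','top'):
    i=eyes.read_camera(n); cv2.imwrite(f'pics/{n}0.png',i)
    m=eyes.camera_model(n); R=cv2.Rodrigues(np.array(m['rvec']))[0]; print(n,-R.T@np.array(m['tvec']).ravel(),R[2])
print(monitor.read_state())
E
```

```text
side [ 0.40464313 -1.12362151  0.60959558] [ 0.12914722  0.90623678 -0.40256167]
top [ 0.33858598 -0.01618745  1.28366838] [ 0.17916982  0.00549771 -0.9838028 ]
{'t': 0.1, 'q': array([ 1.01958720e+00,  1.31109973e-01,  1.48916376e+00,  9.75777679e-06,
        1.52298440e+00, -8.54098569e-02]), 'dq': array([ 6.13299637e-04, -1.02494458e-03, -3.74119690e-03, -3.89476655e-04,
       -5.95007669e-04, -5.58632886e-05]), 'joint_torque': array([ 1.44590438e-03, -5.61343002e+01, -4.93094051e+01,  7.70202535e-02,
        2.92001705e-02, -5.29712679e-05]), 'tool_pos': array([0.26919746, 0.53565278, 0.21768144]), 'orientation': array([-7.24957136e-01, -3.05625629e+00,  2.47949654e-03]), 'force': array([ 0.04709051,  0.03282239, -0.08067564]), 'wrist_torque': array([-0.00570083, -0.01924156, -0.04349398]), 'gripper_force': 0.0, 'opening': 0.09290998540350429}
```

View pics/side0.png

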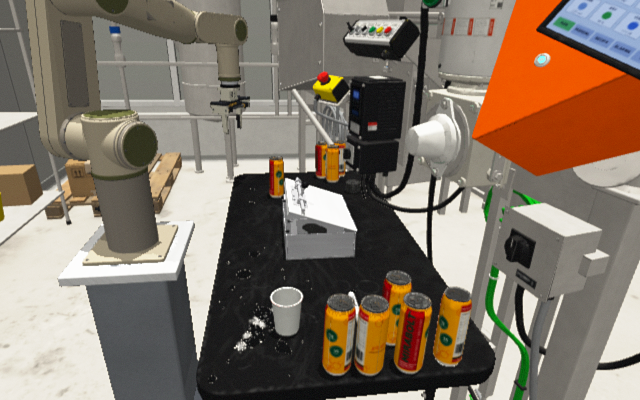

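View pics/top0.png

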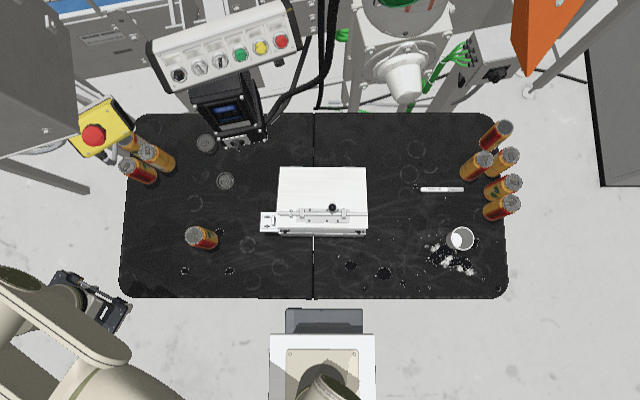

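The side view shows the box at about (285–355, 180–258) with its lid ajar. In the top view the box is at (277–368, 167–236), the knob near (332, 208) and the keeper near (268, 220). The can is at (201, 238) and the cup at (460, 238). I'll enlarge crops of both.

```bash
python3 - <<'E'
import cv2
s=cv2.imread('pics/side0.png')[165:270,265:375]; t=cv2.imread('pics/top0.png')[155:250,250:380]
cv2.imwrite('pics/s1.png',cv2.resize(s,None,fx=5.5,fy=5.5,interpolation=cv2.INTER_CUBIC))
cv2.imwrite('pics/t1.png',cv2.resize(t,None,fx=6,fy=6,interpolation=cv2.INTER_CUBIC))
E
```

```text
(no output)
```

View pics/s1.png

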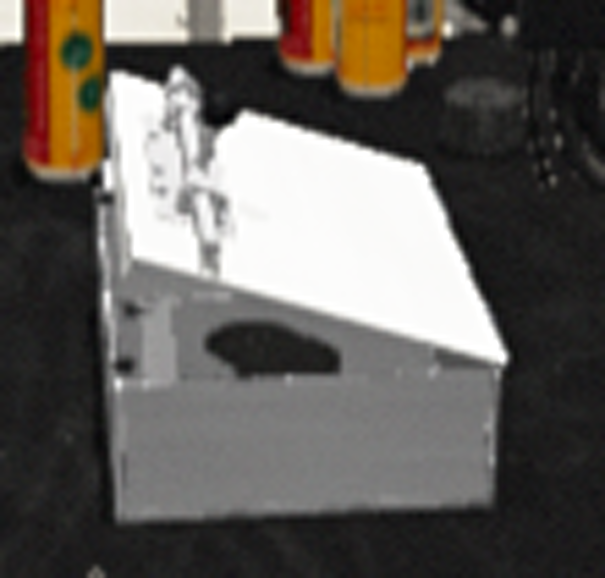

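View pics/t1.png

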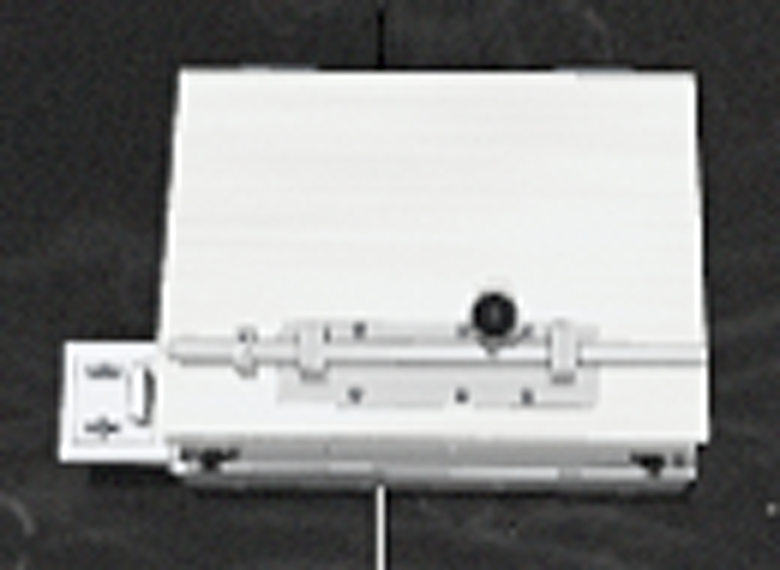

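```bash
cat > fit.py <<'E'
from h import *
from scipy.optimize import least_squares
S=lambda u,v:np.array([265+(u+.5)/5.5-.5,165+(v+.5)/5.5-.5]); T=lambda u,v:np.array([250+(u+.5)/6-.5,155+(v+.5)/6-.5])
def W(p,X,lid):
    x,y,z=X
    if lid:
        c,s=np.cos(p[3]),np.sin(p[3]); x,z=.1+(x-.1)*c+(z-.083)*s, .083-(x-.1)*s+(z-.083)*c
    c,s=np.cos(p[2]),np.sin(p[2]); return np.array([p[0]+c*x-s*y,p[1]+s*x+c*y,z+p[5]])
obs=[('side',S(115,520),(-.1,-.13,0),0),('side',S(492,507),(.1,-.13,0),0),('side',S(132,262),(-.1,-.13,.088),1),('side',S(507,356),(.1,-.13,.088),1),
('side',S(112,72),(-.1,.13,.088),1),('side',S(422,165),(.1,.13,.088),1),('side',S(222,105),'b',1),
('top',T(180,70),(.1,.13,.088),1),('top',T(695,72),(.1,-.13,.088),1),('top',T(163,438),(-.1,.13,.088),1),('top',T(708,442),(-.1,-.13,.088),1),
('top',T(494,315),'b',1)]
def X_(p,X): return (-.065,p[4],.138) if isinstance(X,str) else X
f=lambda p:np.concatenate([proj(n,W(p,X_(p,X),l))-u for n,u,X,l in obs])
r=least_squares(f,[.5,0,0,.34,-.03,0])
if __name__=='__main__':
    p=r.x; print('bx,by,yaw,lid,ballY,dz',p.round(4)); print(r.fun.reshape(-1,2).round(1))
    print('ball fit',W(p,X_(p,'b'),1),'tri',tri(S(222,105),T(494,315)))
    print('ball shut',W(p,X_(p,'b'),0))
    print('tip shut',W(p,(-.065,p[4]+.154,.1),0),'keeper',W(p,(-.065,.14,.1),0))
    for a in (.3,.2,.1,0):
        q=p.copy();q[3]=a;print(a,W(q,X_(p,'b'),1))
    # collar on the open rod
    for u in (238,246,255):
        g=least_squares(lambda y:proj('top',W(p,(-.065,y[0],.1),1))[:1]-T(u,350)[:1],[.1]).x;print('collar',u,g)
    print('kface top',T(150,395),proj('top',W(p,(-.065,.14,.1),0)),proj('top',W(p,(-.065,.148,.1),0)))
    for nm,a in (('can',(201,238)),('cup',(460,238))): print(nm)
E
python3 fit.py
```

```text
bx,by,yaw,lid,ballY,dz [ 0.548  -0.0037 -0.0085  0.3214 -0.0265  0.0033]
[[ 0.4  0.2]
 [ 0.7 -0.7]
 [ 0.9 -1.1]
 [ 0.2 -0. ]
 [ 0.6  0.6]
 [ 0.2 -0.1]
 [-0.5  0.8]
 [ 0.5  0.9]
 [ 0.2  1.3]
 [-1.2 -0.5]
 [ 0.8 -0.3]
 [-0.2  1.2]]
ball fit [ 0.50862829 -0.02992133  0.19063473] tri [ 0.51085648 -0.03051442  0.19344108]
ball shut [ 0.48280191 -0.02970139  0.14132288]
tip shut [0.48411331 0.12429302 0.10332288] keeper [0.48422017 0.13684179 0.10332288]
0.3 [ 0.50642414 -0.02990256  0.18762722]
0.2 [ 0.49701722 -0.02982245  0.17300698]
0.1 [ 0.48911683 -0.02975517  0.15752062]
0 [ 0.48280191 -0.02970139  0.14132288]
collar 238 [0.09255509]
collar 246 [0.08879303]
collar 255 [0.08456092]
kface top [274.58333333 220.41666667] [274.58501234 221.06908037] [271.86579739 221.04401712]
can
cup
```

The fit is good to about 1 px: ball at (0.509, −0.030, 0.190–0.193), lid angle 0.32, and about 47 mm of expected bolt travel. I'll move above the ball, turning the jaw line to world y.

Call:
{"fn": "arm_command", "kwargs": {"deltas": [[[1,-2.4,0.6,0,0,2.2],[1,-2.4,0.6,0,0,2.2],[1,-2.4,0.6,0,0,2.2],[1,-2.4,0.6,0,0,2.2],[1,-2.4,0.6,0,0,2.2],[1,-2.4,0.6,0,0,2.2],[1,-2.4,0.6,0,0,2.2],[1,-2.4,0.6,0,0,2.2],[1,-2.4,0.6,0,0,2.2],[1,-2.4,0.6,0,0,2.2],[1,-2.4,0.6,0,0,2.2],[1,-2.4,0.6,0,0,2.2]]], "gripper": 0.29, "squeeze": 45}}

```text
t: 1.1
tool_pos: [0.3895, 0.2468, 0.2906]
orientation: [-0.005, -3.141, 0.0]
force: [0.3, -0.2, -0.1]
opening: 0.06
gripper_force: 0.0
```

Call:
{"fn": "arm_command", "kwargs": {"deltas": [[[1.1,-2.5,0,0,0,0],[1.1,-2.5,0,0,0,0],[1.1,-2.5,0,0,0,0],[1.1,-2.5,0,0,0,0],[1.1,-2.5,0,0,0,0],[1.1,-2.5,0,0,0,0],[1.1,-2.5,0,0,0,0],[1.1,-2.5,0,0,0,0],[1.1,-2.5,0,0,0,0],[1.1,-2.5,0,0,0,0],[1.1,-2.5,0,0,0,0],[0,0,0,0,0,0]]]}}

```text
t: 2.1
tool_pos: [0.5112, -0.0307, 0.2897]
orientation: [-0.013, -3.14, 0.002]
force: [-0.1, -0.2, -0.6]
opening: 0.0602
gripper_force: 0.0
```

Call:
{"fn": "arm_command", "kwargs": {"deltas": [[[-0.15,0.05,-1,0,0,0],[0,0,-1,0,0,0],[0,0,-1,0,0,0],[0,0,-1,0,0,0],[0,0,-1,0,0,0],[0,0,-1,0,0,0],[0,0,-1,0,0,0],[0,0,-1,0,0,0],[0,0,-1,0,0,0],[0,0,-1,0,0,0],[0,0,-1,0,0,0],[0,0,0,0,0,0]]]}}

```text
t: 3.1
tool_pos: [0.5076, -0.0262, 0.1778]
orientation: [-0.008, -3.138, -0.001]
force: [-0.1, -0.9, -1.1]
opening: 0.06
gripper_force: 0.0
```

```bash
python3 - <<'E'
from h import *
a=eyes.read_camera('side')[140:225,260:375]; b=eyes.read_camera('top')[155:250,280:395]
z=lambda i,h:cv2.resize(i,(int(i.shape[1]*h/i.shape[0]),h),interpolation=cv2.INTER_CUBIC)
cv2.imwrite('pics/c2.png',np.hstack([z(a,290),z(b,290)])); print(monitor.read_state()['tool_pos'],monitor.read_state()['force'],proj('side',[.509,-.03,.191]),proj('top',[.509,-.03,.191]))
E
```

```text
[ 0.50867335 -0.02641462  0.1801564 ] [-0.31245484 -0.11080246 -0.3008932 ] [304.55833632 184.37685827] [331.70841504 208.17021655]
```

View pics/c2.png

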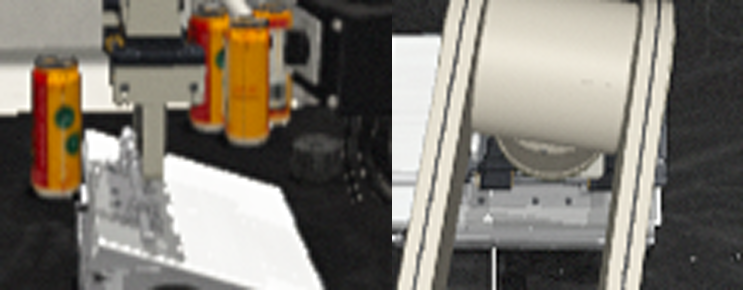

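The side crop shows the near finger standing in front of the ball, with its tip at crop pixel (153, 178). The arm hides the ball in the top crop, which fits a straddle. I'll lower a little and pinch.

Call:
{"fn": "arm_command", "kwargs": {"deltas": [[[0,-0.35,-0.35,0,0,0],[0.05,0,-0.35,0,0,0],[0,0,0,0,0,0]]]}}

```text
t: 3.45
tool_pos: [0.5095, -0.0302, 0.1733]
orientation: [-0.009, -3.142, 0.0]
force: [-0.0, 0.8, 0.0]
opening: 0.0597
gripper_force: 0.0
```

Call:
{"fn": "arm_command", "kwargs": {"deltas": [[[0,0,0,0,0,0],[0,0,0,0,0,0],[0,0,0,0,0,0],[0,0,0,0,0,0],[0,0,0,0,0,0],[0,0,0,0,0,0]]], "gripper": -1, "squeeze": 45}}

```text
t: 3.95
tool_pos: [0.5095, -0.0299, 0.1737]
orientation: [0.008, 3.141, -0.0]
force: [0.9, 0.7, -0.8]
opening: 0.0244
gripper_force: 0.0
```

Call:
{"fn": "arm_command", "kwargs": {"deltas": [[[0,0,0,0,0,0],[0,0,0,0,0,0],[0,0,0,0,0,0],[0,0,0,0,0,0]]]}}

```text
t: 4.28
tool_pos: [0.5095, -0.0297, 0.1737]
orientation: [0.008, 3.141, 0.0]
force: [-0.0, 2.1, 0.1]
opening: 0.02
gripper_force: 45.0
```

Call:
{"fn": "arm_command", "kwargs": {"deltas": [[[-0.22,0,-0.3,0,0,0],[-0.23,0,-0.36,0,0,0],[-0.23,0,-0.36,0,0,0],[-0.24,0,-0.37,0,0,0],[-0.24,0,-0.37,0,0,0],[0,0,0,0,0,0]]]}}

```text
t: 4.78
tool_pos: [0.4979, -0.0297, 0.1563]
orientation: [0.008, 3.14, 0.0]
force: [-0.9, 2.5, 5.4]
opening: 0.0197
gripper_force: 45.0
```

Call:
{"fn": "arm_command", "kwargs": {"deltas": [[[-0.2,0,-0.38,0,0,0],[-0.2,0,-0.39,0,0,0],[-0.2,0,-0.39,0,0,0],[-0.19,0,-0.39,0,0,0],[-0.13,0,-0.32,0,0,0],[-0.13,0,-0.32,0,0,0],[0,0,0,0,0,0]]]}}

```text
t: 5.37
tool_pos: [0.4888, -0.0296, 0.1355]
orientation: [0.008, 3.137, 0.001]
force: [1.6, 4.0, 8.4]
opening: 0.0197
gripper_force: 45.0
```

Call:
{"fn": "arm_command", "kwargs": {"deltas": [[[-0.13,-0.02,-0.25,0,0,0],[-0.1,-0.02,-0.25,0,0,0],[-0.1,-0.02,-0.25,0,0,0],[0,0,0,0,0,0]]]}}

```text
t: 5.7
tool_pos: [0.4857, -0.0296, 0.1284]
orientation: [0.007, 3.137, 0.002]
force: [0.8, 7.9, 8.9]
opening: 0.0198
gripper_force: 45.0
```

Call:
{"fn": "arm_command", "kwargs": {"deltas": [[[0,0.06,-0.1,0,0,0],[-0.05,0.03,-0.1,0,0,0],[0,0,0,0,0,0]]]}}

```text
t: 5.95
tool_pos: [0.4851, -0.0296, 0.1268]
orientation: [0.008, 3.137, -0.0]
force: [-0.5, 3.5, 13.3]
opening: 0.0201
gripper_force: 45.0
```

Call:
{"fn": "arm_command", "kwargs": {"deltas": [[[-0.04,0.02,-0.1,0,0,0],[-0.04,0.02,-0.1,0,0,0],[0,0,0,0,0,0]]]}}

```text
t: 6.2
tool_pos: [0.4847, -0.0295, 0.125]
orientation: [0.008, 3.137, -0.001]
force: [0.6, 0.6, 13.8]
opening: 0.0201
gripper_force: 45.0
```

Call:
{"fn": "arm_command", "kwargs": {"deltas": [[[-0.03,0,-0.08,0,0,0],[0,0,0,0,0,0]]]}}

```text
t: 6.37
tool_pos: [0.4845, -0.0295, 0.1243]
orientation: [0.008, 3.136, -0.001]
force: [-0.6, 1.0, 13.4]
opening: 0.0198
gripper_force: 45.0
```

Call:
{"fn": "arm_command", "kwargs": {"deltas": [[[-0.03,0,-0.08,0,0,0],[0,0,0,0,0,0]]]}}

```text
t: 6.53
tool_pos: [0.4844, -0.0295, 0.1236]
orientation: [0.008, 3.136, -0.001]
force: [0.9, 0.8, 12.3]
opening: 0.0201
gripper_force: 45.0
```

Call:
{"fn": "arm_command", "kwargs": {"deltas": [[[-0.03,0,-0.08,0,0,0],[0,0,0,0,0,0]]]}}

```text
t: 6.7
tool_pos: [0.4843, -0.0295, 0.1228]
orientation: [0.008, 3.135, -0.001]
force: [1.5, 1.9, 12.8]
opening: 0.0199
gripper_force: 45.0
```

Call:
{"fn": "arm_command", "kwargs": {"deltas": [[[-0.02,0,-0.06,0,0,0],[0,0,0,0,0,0]]]}}

```text
t: 6.87
tool_pos: [0.4842, -0.0295, 0.1223]
orientation: [0.008, 3.135, -0.001]
force: [1.5, 1.5, 14.1]
opening: 0.0203
gripper_force: 45.0
```

Call:
{"fn": "arm_command", "kwargs": {"deltas": [[[-0.02,0,-0.06,0,0,0],[0,0,0,0,0,0]]]}}

```text
t: 7.03
tool_pos: [0.4839, -0.0295, 0.1217]
orientation: [0.008, 3.135, -0.001]
force: [1.6, 2.2, 14.5]
opening: 0.0199
gripper_force: 45.0
```

Call:
{"fn": "arm_command", "kwargs": {"deltas": [[[-0.02,0,-0.06,0,0,0],[0,0,0,0,0,0]]]}}

```text
t: 7.2
tool_pos: [0.4838, -0.0295, 0.1212]
orientation: [0.008, 3.135, -0.001]
force: [1.0, 3.0, 14.1]
opening: 0.0198
gripper_force: 45.0
```

Call:
{"fn": "arm_command", "kwargs": {"deltas": [[[-0.02,0,-0.06,0,0,0],[0,0,0,0,0,0]]]}}

```text
t: 7.37
tool_pos: [0.4837, -0.0295, 0.1206]
orientation: [0.008, 3.135, -0.001]
force: [1.4, 2.1, 14.0]
opening: 0.0204
gripper_force: 45.0
```

Call:
{"fn": "arm_command", "kwargs": {"deltas": [[[-0.02,0,-0.06,0,0,0],[0,0,0,0,0,0]]]}}

```text
t: 7.53
tool_pos: [0.4836, -0.0295, 0.1201]
orientation: [0.008, 3.135, -0.001]
force: [1.0, 1.6, 14.2]
opening: 0.0198
gripper_force: 45.0
```

Call:
{"fn": "arm_command", "kwargs": {"deltas": [[[-0.02,0,-0.06,0,0,0],[0,0,0,0,0,0]]]}}

```text
t: 7.7
tool_pos: [0.4836, -0.0295, 0.1201]
orientation: [0.008, 3.134, -0.001]
force: [0.1, 2.8, 17.6]
opening: 0.02
gripper_force: 45.0
```

Call:
{"fn": "arm_command", "kwargs": {"deltas": [[[-0.02,0,-0.06,0,0,0],[0,0,0,0,0,0]]]}}

```text
t: 7.87
tool_pos: [0.4837, -0.0295, 0.12]
orientation: [0.008, 3.134, -0.001]
force: [-2.0, 3.1, 21.1]
opening: 0.0202
gripper_force: 45.0
```

The lid met its buffers at z = 0.120 and the force is now rising above 14 N. I'll add a little preload, then slide the bolt.

Call:
{"fn": "arm_command", "kwargs": {"deltas": [[[0.01,0,-0.04,0,0,0],[0,0.1,0,0,0,0],[0,0.1,0,0,0,0],[0,0.1,0,0,0,0],[0,0,0,0,0,0]]]}}

```text
t: 8.28
tool_pos: [0.4839, -0.0273, 0.1199]
orientation: [0.008, 3.133, -0.004]
force: [-2.6, -0.9, 21.9]
opening: 0.0202
gripper_force: 45.0
```

Call:
{"fn": "arm_command", "kwargs": {"deltas": [[[0,0.15,0,0,0,0],[0,0.15,0,0,0,0],[0,0.15,0,0,0,0],[0.01,0.15,0,0,0,0],[0,0,0,0,0,0]]]}}

```text
t: 8.7
tool_pos: [0.484, -0.0213, 0.1199]
orientation: [0.008, 3.134, -0.004]
force: [-2.6, -1.3, 23.6]
opening: 0.0201
gripper_force: 45.0
```

Call:
{"fn": "arm_command", "kwargs": {"deltas": [[[0,0.1,0,0,0,0],[0,0.1,0,0,0,0],[0,0.1,0,0,0,0],[0.01,0.1,0,0,0,0],[0,0,0,0,0,0]]]}}

```text
t: 9.12
tool_pos: [0.484, -0.0173, 0.1199]
orientation: [0.008, 3.134, -0.004]
force: [-3.1, -0.9, 23.8]
opening: 0.0202
gripper_force: 45.0
```

Call:
{"fn": "arm_command", "kwargs": {"deltas": [[[0,0.1,0,0,0,0],[0,0.1,0,0,0,0],[0,0.1,0,0,0,0],[0.01,0.1,0,0,0,0],[0,0,0,0,0,0]]]}}

```text
t: 9.53
tool_pos: [0.484, -0.0133, 0.1199]
orientation: [0.008, 3.134, -0.003]
force: [-3.4, -1.1, 23.8]
opening: 0.0199
gripper_force: 45.0
```

Call:
{"fn": "arm_command", "kwargs": {"deltas": [[[0,0.1,0,0,0,0],[0,0.1,0,0,0,0],[0,0.1,0,0,0,0],[0.01,0.1,0,0,0,0],[0,0,0,0,0,0]]]}}

```text
t: 9.95
tool_pos: [0.4841, -0.0092, 0.1199]
orientation: [0.008, 3.134, -0.003]
force: [-3.4, -0.3, 24.2]
opening: 0.0198
gripper_force: 45.0
```

Call:
{"fn": "arm_command", "kwargs": {"deltas": [[[-0.02,0.1,0,0,0,0],[0,0.1,0,0,0,0],[0,0.1,0,0,0,0],[0,0.1,0,0,0,0],[0,0.1,0,0,0,0],[0,0.1,0,0,0,0],[0,0,0,0,0,0]]]}}

```text
t: 10.53
tool_pos: [0.4841, -0.0032, 0.1199]
orientation: [0.008, 3.133, -0.003]
force: [-2.4, -1.7, 23.3]
opening: 0.02
gripper_force: 45.0
```

Call:
{"fn": "arm_command", "kwargs": {"deltas": [[[0,0.1,0,0,0,0],[0,0.1,0,0,0,0],[0,0.1,0,0,0,0],[0,0.1,0,0,0,0],[0,0.1,0,0,0,0],[0,0,0,0,0,0]]]}}

```text
t: 11.03
tool_pos: [0.4842, 0.0018, 0.1199]
orientation: [0.008, 3.133, -0.003]
force: [-2.5, -0.7, 22.6]
opening: 0.02
gripper_force: 45.0
```

Call:
{"fn": "arm_command", "kwargs": {"deltas": [[[0,0.1,0,0,0,0],[0,0.1,0,0,0,0],[0,0.1,0,0,0,0],[0,0.1,0,0,0,0],[0,0.1,0,0,0,0],[0,0,0,0,0,0]]]}}

```text
t: 11.53
tool_pos: [0.4842, 0.0069, 0.1199]
orientation: [0.008, 3.133, -0.003]
force: [-1.6, -0.5, 22.2]
opening: 0.0199
gripper_force: 45.0
```

Travel so far is 36 mm, so I'll take shorter steps from here.

Call:
{"fn": "arm_command", "kwargs": {"deltas": [[[0,0.1,-0.01,0,0,0],[0,0.1,0,0,0,0],[0,0.1,0,0,0,0],[0,0.1,0,0,0,0],[0,0,0,0,0,0]]]}}

```text
t: 11.95
tool_pos: [0.4843, 0.0109, 0.1199]
orientation: [0.008, 3.133, -0.003]
force: [-1.5, -1.0, 23.2]
opening: 0.0201
gripper_force: 45.0
```

Call:
{"fn": "arm_command", "kwargs": {"deltas": [[[0,0.08,0,0,0,0],[0,0.08,0,0,0,0],[0,0.08,0,0,0,0],[0,0,0,0,0,0]]]}}

```text
t: 12.28
tool_pos: [0.4843, 0.0133, 0.1199]
orientation: [0.008, 3.133, -0.003]
force: [-1.5, -1.4, 23.8]
opening: 0.02
gripper_force: 45.0
```

Call:
{"fn": "arm_command", "kwargs": {"deltas": [[[0,0.08,0,0,0,0],[0,0.08,0,0,0,0],[0,0.08,0,0,0,0],[0,0,0,0,0,0]]]}}

```text
t: 12.62
tool_pos: [0.4843, 0.0157, 0.1199]
orientation: [0.008, 3.133, -0.003]
force: [-1.3, -0.6, 23.0]
opening: 0.0199
gripper_force: 45.0
```

Call:
{"fn": "arm_command", "kwargs": {"deltas": [[[0,0.07,0,0,0,0],[0,0.07,0,0,0,0],[0,0,0,0,0,0]]]}}

```text
t: 12.87
tool_pos: [0.4843, 0.0171, 0.1199]
orientation: [0.008, 3.133, -0.003]
force: [-1.6, -1.1, 22.2]
opening: 0.0198
gripper_force: 45.0
```

Call:
{"fn": "arm_command", "kwargs": {"deltas": [[[0,0.07,0,0,0,0],[0,0.07,0,0,0,0],[0,0,0,0,0,0]]]}}

```text
t: 13.12
tool_pos: [0.4843, 0.0185, 0.1199]
orientation: [0.008, 3.133, -0.003]
force: [-1.3, -1.3, 22.7]
opening: 0.0202
gripper_force: 45.0
```

Call:
{"fn": "arm_command", "kwargs": {"deltas": [[[0,0.07,0,0,0,0],[0,0.07,0,0,0,0],[0,0,0,0,0,0]]]}}

```text
t: 13.37
tool_pos: [0.4844, 0.0189, 0.1199]
orientation: [0.009, 3.133, -0.005]
force: [-2.0, -5.6, 23.5]
opening: 0.0201
gripper_force: 45.0
```

The push force jumped to 5.6 N at 48.5 mm of travel, about where I estimated the collar would meet the keeper. One gentle push will confirm it.

Call:
{"fn": "arm_command", "kwargs": {"deltas": [[[0,0.06,0,0,0,0],[0,0,0,0,0,0]]]}}

```text
t: 13.53
tool_pos: [0.4844, 0.019, 0.1199]
orientation: [0.009, 3.133, -0.007]
force: [-0.8, -8.7, 23.7]
opening: 0.0202
gripper_force: 45.0
```

Call:
{"fn": "arm_command", "kwargs": {"deltas": [[[0,0.05,0,0,0,0],[0,0,0,0,0,0]]]}}

```text
t: 13.7
tool_pos: [0.4843, 0.019, 0.1199]
orientation: [0.009, 3.133, -0.008]
force: [-2.0, -11.2, 22.0]
opening: 0.0202
gripper_force: 45.0
```

The bolt is home: it stands still while the push rises to 11 N. I'll ease the sideways load, then the downward load, before opening.

Call:
{"fn": "arm_command", "kwargs": {"deltas": [[[0,-0.07,0,0,0,0],[0,-0.07,0,0,0,0],[0,0,0.1,0,0,0],[0,0,0.1,0,0,0],[0,0,0.1,0,0,0],[0,0,0,0,0,0]]]}}

```text
t: 14.2
tool_pos: [0.4846, 0.019, 0.1215]
orientation: [0.009, 3.132, -0.004]
force: [8.5, -5.5, 8.0]
opening: 0.0203
gripper_force: 45.0
```

Call:
{"fn": "arm_command", "kwargs": {"deltas": [[[0.02,0,0.08,0,0,0],[0.02,0,0.08,0,0,0],[0,0,0,0,0,0]]]}}

```text
t: 14.45
tool_pos: [0.4851, 0.019, 0.1229]
orientation: [0.009, 3.132, -0.004]
force: [9.2, -5.0, 7.9]
opening: 0.0199
gripper_force: 45.0
```

Call:
{"fn": "arm_command", "kwargs": {"deltas": [[[0.06,0,0.05,0,0,0],[0.06,0,0.05,0,0,0],[0,0,0,0,0,0]]]}}

```text
t: 14.7
tool_pos: [0.4852, 0.019, 0.1231]
orientation: [0.009, 3.135, -0.004]
force: [7.3, -4.8, 6.3]
opening: 0.0198
gripper_force: 45.0
```

Call:
{"fn": "arm_command", "kwargs": {"deltas": [[[0.06,-0.03,0.06,0,0,0],[0.06,-0.02,0.04,0,0,0],[0,0,0,0,0,0]]]}}

```text
t: 14.95
tool_pos: [0.4852, 0.019, 0.1232]
orientation: [0.009, 3.138, -0.003]
force: [5.4, -3.0, 3.0]
opening: 0.0199
gripper_force: 45.0
```

Call:
{"fn": "arm_command", "kwargs": {"deltas": [[[0,0,0,0,0,0],[0,0,0,0,0,0],[0,0,0,0,0,0],[0,0,0,0,0,0]]], "gripper": 0, "squeeze": 10}}

```text
t: 15.28
tool_pos: [0.4829, 0.0201, 0.1215]
orientation: [-0.008, -3.14, -0.0]
force: [0.2, 0.5, -0.1]
opening: 0.042
gripper_force: 0.0
```

Call:
{"fn": "arm_command", "kwargs": {"deltas": [[[0,0,0.3,0,0,0],[0,0,0.8,0,0,0],[0,0,1.5,0,0,0],[0,0,1.5,0,0,0],[0,0,1.5,0,0,0],[0,0,2,0,0,0],[0,0,2,0,0,0],[0,0,2,0,0,0],[0,0,2,0,0,0],[0,0,2,0,0,0],[0,0,1,0,0,0],[0,0,0,0,0,0]]]}}

```text
t: 16.28
tool_pos: [0.4849, 0.02, 0.2915]
orientation: [0.008, 3.136, -0.0]
force: [0.2, -0.8, -0.2]
opening: 0.0465
gripper_force: 0.0
```

Call:
{"fn": "arm_command", "kwargs": {"deltas": [[[-0.5,2,0,0,0,0],[-1,2.5,0,0,0,0],[-1,2.5,0,0,0,0],[-1,2.5,0,0,0,0],[-1,2.5,0,0,0,0],[-1,2.5,0,0,0,0],[-1,2.5,0,0,0,0],[-1,2.5,0,0,0,0],[-1,2.5,0,0,0,0],[-1,2.5,0,0,0,0],[-1,2,0,0,0,0],[0,0,0,0,0,0]]]}}

```text
t: 17.28
tool_pos: [0.3763, 0.2876, 0.2866]
orientation: [-0.003, -3.139, -0.0]
force: [0.4, -0.1, 0.2]
opening: 0.0465
gripper_force: 0.0
```

```bash
python3 - <<'E'
from h import *
a=eyes.read_camera('side')[165:270,255:370]; b=eyes.read_camera('top')[160:260,180:380]
z=lambda i,h:cv2.resize(i,(int(i.shape[1]*h/i.shape[0]),h),interpolation=cv2.INTER_CUBIC)
cv2.imwrite('pics/e.png',np.hstack([z(a,250),z(b,250)]))
E
```

```text
(no output)
```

View pics/e.png

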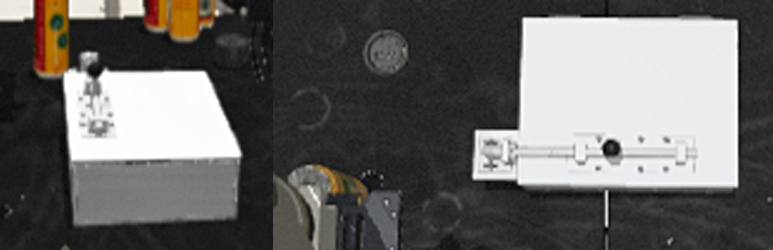

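The lid is shut and the collar sits against the keeper at crop pixel (508, 152). The can is undisturbed and the arm is clear, so I'm handing in.

```bash
python3 -c "
from plant import ticket
print(ticket.close_job())"
```

```text
the job is handed in; nothing more can be done
None
```

The job is handed in: the lid is shut and the bolt's collar is home against the keeper, with readings of at most 24 N on the knob and 11 N on the bolt; I did not touch the can, cup, marker or can end, and the arm was clear after 17 s.

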